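Hook the slide tray out from under the microscope riser

ROBOT

A 6-joint arm with a two-finger parallel gripper is mounted at the origin on the work surface. World frame = base frame: x ahead of the robot, y to its left, z up, the work surface at z = 0. Lengths are in m, angles in degrees, forces in N, time in s.
With the tool pointing down it reaches from about 0.375 to 0.9 m from the base axis. Payload 3.1 kg.
Tool frame: the origin (TCP) lies at the very end of the fingers, on their centre line; the grasp point (between the pads) lies 19 mm behind it; z points along the fingers, y is the line along which they close (so a half turn about z gives the same grasp; the last joint's range is limited). The gripper opens to 87 mm and grips with 3 to 60 N. Pads are 19 mm wide; open, the fingers measure 117 mm over their backs; the gripper's body (75 mm by 190 mm) begins 51 mm behind the grasp point.
Start: joints at [59.043, 30.224, 82.088, -0, 67.689, -10.227], TCP at [0.221, 0.585, 0.223] pointing down, gripper open.
Joint ranges: [-176.69, 176.69], [-43.24, 126.21], [12.49, 139.97], [-82, 262], [0, 151.66], [-163.58, 163.58]. Speed limits (degrees/s): [159.86, 159.86, 180, 180, 180, 180].

INTERFACE

Orientations are given as a 3x3 rotation matrix whose columns are the frame's x, y, z axes.
In Python, from rig import readout, cams, bot gives the robot as it stands.
- The arm moves only by the shell command python3 -m inch 'ROWS'. ROWS is JSON, a list of rows, each a list of 5 numbers: the shift along the world's x, y, z in cm, then the turn about the world's z in degrees, then the finger opening in cm, from 0 to 8.7. In form: [[dx, dy, dz, twist, fingers], ...]. A call has 1 to 10 rows; each row is the pose to reach, as a shift and turn from the pose commanded when the call began; what a row does not reach only later rows make up. A row lasts 1/12 s, in which the tool goes at most 41.7 mm and 7.16 degrees, less where a joint would pass 70% of its speed; a pose out of reach is approached as far as the arm can. A call with a gripper value outside its range is refused whole. The fingers move at their own pace and stop on an object; the grip force is fixed at half the most. Time passes only in rows, so rows that repeat a pose let the fingers close. It gives the time, the measured TCP pose, the force, the opening and the grip force at its end, in the units of the state.
- readout.read_state(): the state, without advancing time (a new reading comes with each control period).
- cams.capture(name): name is "scene" or "top" or "wrist"; returns a dict with "image" (420x560x3 uint8, blue, green, red), "intrinsics" (3x3 intrinsics, pixels), "xyz" and "rotation" of the camera in the world; the wrist camera has in their place "tool_from_camera" (4x4, takes a point from camera to tool coordinates, whose origin is the TCP and whose axes are the flange's). Camera axes: x right, y down, z forward; pixel columns grow to the right and rows downward; lengths in m; the calibration is good to about 2 mm. A picture is of the moment at which its call begins: read the wrist's pose just before it. There is no depth.
- bot.hand_in(): hands the job in; it is judged then, once.
The state is a dict: "time_s": time; "joint_positions": joint angles; "qvel": joint speeds; "tau": joint torques, N m; "position": TCP position; "tcp_rot": TCP orientation; "force": force on the tool from outside, world axes, zero at the start; "moment": the same for the moment, N m; "opening": opening from 0.0 (shut) to 1.0 (fully open); "grasp_force": force on a finger pad.
Only numpy, scipy, OpenCV 4.12 (cv2) and the standard library are available. Lean on these libraries where they do the work, as an engineer would, in place of code of your own. Each camera call takes 0.05 s, during which the arm holds its last target. There are 200 camera calls.

TASK

Take the hooked rod from its blue mat, reach it under the front ledge of the white riser, feel for the brass pull eye on the front of the slide tray and gently draw the tray out until it is fully against its stop, touching the tray with the rod only and never forcing it. Then lay the rod back on its blue mat, hook down as it was, and let go. Leave the bottle, the measuring cylinder, the beaker and the green slide box undisturbed.

Things in the scene. Friction and masses are not known exactly. Their poses are not given: they have to be found in the camera images.
- rod_grip (a point): centre of the hooked rod's orange handle (loose, about 140 g): block 80 mm long (x), 22 mm wide (y), 40 mm tall (z), point 20 mm above its underside. x runs from handle to hook, z up as it stands. Grip it firmly from above across the 22 mm width.
- rod_tip (a point): lower end of the rod's hook, 150 mm ahead (rod x) of the handle's centre and 20 mm below it, level with the handle's underside.
- rod: the whole hooked rod; origin under the handle's centre. A steel shaft 7 mm thick, centre line 27 mm above the handle's underside, runs from the handle's front 150 mm ahead of its centre, then turns straight down and ends, rounded, level with the underside: the rod stands on its handle and hook end.
- mat_top (a point): centre of the top face of the blue mat on which the rod lies at first, its hook roughly towards the mat's +x end (fixed, 280 mm along x, 140 mm along y, 3 mm thick, top 3 mm above the bench).
- riser: fixed white riser: slab 300 mm wide (y), 260 deep (x), 18 thick, underside 110 mm above the bench, on two grey side panels (inner faces 138 mm either side of the middle). Its front edge is the ledge. Origin on the bench straight below the middle of that edge; x runs inwards under the slab, away from the robot; z up. The slide tray is under it.
- eye_zone (a point): point fixed to the riser, 40 mm behind the ledge's edge, on its middle line, 40 mm above the bench: where the eye's centre would be with the tray fully in and the eye in the middle. The eye is clamped off it, up to 45 mm either way along riser y (not measured, find it by feel), and comes forward with the tray.
- tray_front (a point): centre of the white slide tray's front face, 55 mm above the bench, axes as the riser. The tray carries the brass pull eye: a flat-lying loop of 5 mm wire (opening up/down), wire centre 40 mm above the bench, opening 24 mm (x) by 20 mm (y), outside 34 by 30 mm. Tray front face: 26 mm behind the eye's centre, 230 mm wide, 12 to 98 mm high. Space beside, above and below the eye is free.
- tray (a joint): how far the slide tray has been drawn out towards the ledge (against riser x), in m: 0 fully in, 0.075 against its stop fully out; it starts 0 to 12 mm out. It stays where it is left; it slides with about 2.5 N of rail friction and a light drag (15 N per m/s). Stiff rubber buffers end its travel (about 3 N per mm).
- amber_mid (a point): amber bottle, 72 mm diameter, 160 mm tall, loose; point half-way up.
- measure_mid (a point): glass measuring cylinder, foot 64 mm, tube 28 mm, 190 mm tall, loose; point half-way up.
- beaker_mid (a point): glass beaker, 68 mm diameter, 75 mm tall, loose; point half-way up.
- slidebox_mid (a point): green slide box 85 x 120 x 35 mm lying loose on top of the riser, at least 50 mm behind the ledge's front edge; point at its centre.
Mind the look-alikes: they are no part of the job. There is more than one size of the rod; the job needs the smaller.

How it is judged (in metres and radians):
On the way, in this order (a step that is already met when the one before it is completed fails the run):
1. the rod is lifted off its mat (z of rod_grip in the frame of mat_top above 0.035 m), for 0.2 s.
2. the slide tray is drawn fully out, against its stop (value of joint tray above 0.071 m), for 0.2 s.
3. the rod lies on its mat again, hook down (angle between rod_grip's own z axis and vertical below 0.12 rad and x of rod_grip in the frame of mat_top above -0.105 m and x of rod_tip in the frame of mat_top below 0.145 m and y of rod_grip in the frame of mat_top between -0.07 and 0.07 m and y of rod_tip in the frame of mat_top between -0.07 and 0.07 m and z of rod_grip in the frame of mat_top below 0.026 m and linear speed of rod below 0.02 m/s), for 0.2 s.
At the end, for the whole second after the job is handed in: The tray is drawn out to its stop (at least 71 of 75 mm), and the rod stands at rest on the blue mat as at first: handle and hook end down, upright within 0.12 rad, handle and hook both over the mat (5 mm grace), released (all of step 3 and value of joint tray above 0.071 m); the robot touches nothing.
It fails at once if the rod is forced against the eye, the tray or the riser (over 20 N) (contact force between rod and riser above 20 N).
It fails at once if the robot touches the tray itself (contact force between any of the fingers, the arm and tray above 0.5 N).
It fails at once if the bottle, measuring cylinder, beaker or slide box is disturbed (moved over 30 mm or tipped) (distance of any of amber_mid, measure_mid, beaker_mid, slidebox_mid from where it was at the start of the episode above 0.03 m or angle between any of amber_mid, measure_mid, beaker_mid, slidebox_mid's own z axis and vertical above 0.3 rad).
It also fails if it takes over 69 s, if anything falls off the work surface, if the arm or the gripper's body presses on something with over 40 N, if the wrist force passes 120 N, or if a joint passes its speed limit or range.

## Working session

There is one attempt and no reset: what is moved stays moved. The work goes in short steps, Python scripts to look and compute and a shell command to move; the robot and the scene stay as the last step left them, time stands still between calls to the robot, and variables do not carry over. Pictures are saved under pics/ and viewed, at most 10 in all, crops included, and the job is handed in when it is done.

```bash
mkdir -p pics; ls
python3 - <<'E'
from rig import readout, cams
import cv2
s=readout.read_state();print(s)
for n in("scene","top"):
    c=cams.capture(n);cv2.imwrite(f"pics/{n}0.png",c["image"]);print(n,c["intrinsics"],c["xyz"],c["rotation"])
E
```

```text
pics
{'time_s': 0.0, 'joint_positions': array([ 5.90423007e+01,  3.02790292e+01,  8.21546748e+01, -8.12867324e-04,
        6.76894972e+01, -1.02292007e+01]), 'qvel': array([-0.03120964,  0.03517354,  0.03014318,  0.04708428,  0.05212628,
        0.02461763]), 'tau': array([-3.50339815e-04, -4.40038633e+01, -1.76596624e+01,  6.33835257e-02,
        5.81521913e-02, -1.64106559e-04]), 'position': array([0.22083234, 0.58391756, 0.22158046]), 'tcp_rot': array([[-9.35269808e-01,  3.53933875e-01, -1.09485145e-03],
       [ 3.53935376e-01,  9.35268050e-01, -1.85070497e-03],
       [ 3.68952394e-04, -2.11841514e-03, -9.99997688e-01]]), 'force': array([-0.30378558,  0.27313645,  0.25591929]), 'moment': array([0.04415415, 0.02248833, 0.01896748]), 'grasp_force': 0.0, 'opening': 1.000105971739358}
scene [[506.27588548   0.         284.41540376]
 [  0.         506.27588548 214.95072021]
 [  0.           0.           1.        ]] [ 1.00055445 -0.64540648  1.21450157] [[ 0.80890214  0.47326032 -0.34885814]
 [ 0.58779552 -0.66425889  0.4617971 ]
 [-0.01318188 -0.57860591 -0.81550073]]
top [[391.23075688   0.         281.43519379]
 [  0.         391.23075688 208.38981743]
 [  0.           0.           1.        ]] [ 0.47855889 -0.00948215  1.10084997] [[-0.02690321 -0.99842339  0.04926413]
 [-0.99962906  0.02666134 -0.00556033]
 [ 0.00423812 -0.04939545 -0.99877031]]
```

View pics/scene0.png

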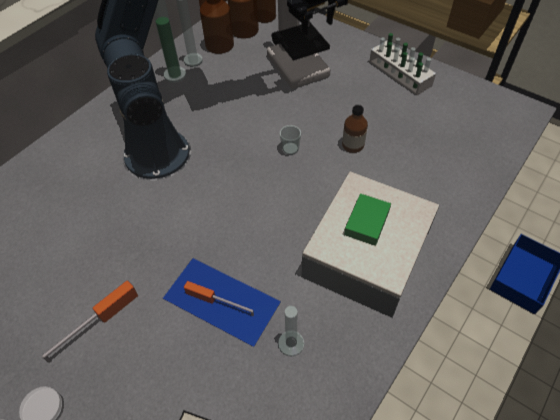

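View pics/top0.png

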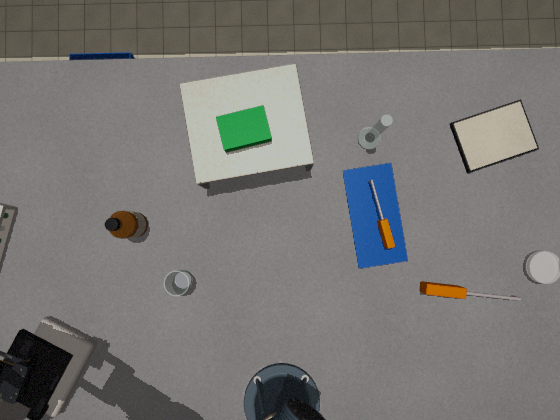

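Top view: there are two hooked rods. One is on the blue mat, with its handle at (387,235) and hook end at (372,181). The other, larger one is on the bare bench, with its handle at (443,291) and its end at (520,298). The job's rod is the smaller one on the mat. The riser's front edge runs from (201,185) to (312,164), the slide box is at (244,128), the cylinder at (369,137), the bottle at (125,224) and the beaker at (179,283).

```bash
cat > h.py <<'E'
import numpy as np, cv2
from rig import readout, cams
def ray(c,u,v):
    d=c["rotation"]@np.linalg.solve(c["intrinsics"],[u,v,1.]);return np.array(c["xyz"]),d
def onplane(c,u,v,z):
    o,d=ray(c,u,v);return o+d*(z-o[2])/d[2]
def mask(im,lo,hi,minA=30):
    m=cv2.inRange(cv2.cvtColor(im,cv2.COLOR_BGR2HSV),lo,hi)
    cs,_=cv2.findContours(m,cv2.RETR_EXTERNAL,cv2.CHAIN_APPROX_NONE)
    return m,sorted([k for k in cs if cv2.contourArea(k)>minA],key=cv2.contourArea,reverse=True)
E
python3 - <<'E'
from h import *
for n in("top","scene"):
    c=cams.capture(n);im=c["image"]
    print(n)
    for name,lo,hi,z in(("blue",(105,150,60),(130,255,255),.003),("orange",(3,180,120),(18,255,255),.043),("green",(50,150,60),(75,255,255),.163),("white",(10,3,160),(40,60,255),.128)):
        m,cs=mask(im,lo,hi,100)
        for k in cs[:3]:
            r=cv2.minAreaRect(k);P=np.array([onplane(c,*p,z) for p in cv2.boxPoints(r)])
            print(name,np.round(r[0]),cv2.contourArea(k),P[:,:2].round(3).tolist(),P.mean(0).round(3))
    if n=="top":
        for l,a,b,z in(("ledge",(201,185),(312,164),.128),("tip",(372,181),(372,181),.033)): print(l,onplane(c,*a,z),onplane(c,*b,z))
        cv2.imwrite("pics/crop1.png",np.hstack([cv2.resize(im[150:310,335:535],None,fx=2,fy=3.5),cv2.resize(im[50:210,170:330],None,fx=2.4,fy=3.5)]))
E
```

```text
top
blue [375. 215.] 4731.0 [[0.636, -0.19], [0.655, -0.329], [0.379, -0.363], [0.36, -0.226]] [ 0.507 -0.277  0.003]
orange [446. 291.] 386.0 [[0.29, -0.395], [0.319, -0.4], [0.304, -0.506], [0.276, -0.501]] [ 0.297 -0.451  0.043]
orange [387. 233.] 184.5 [[0.492, -0.28], [0.497, -0.3], [0.421, -0.318], [0.416, -0.298]] [ 0.456 -0.299  0.043]
green [243. 128.] 1580.0 [[0.751, 0.139], [0.777, 0.024], [0.694, 0.006], [0.669, 0.12]] [0.723 0.072 0.163]
white [246. 123.] 4999.0 [[0.849, 0.236], [0.894, -0.06], [0.639, -0.096], [0.595, 0.196]] [0.744 0.069 0.128]
white [495. 135.] 3319.0 [[0.729, -0.455], [0.782, -0.628], [0.663, -0.661], [0.611, -0.488]] [ 0.696 -0.558  0.128]
white [544. 267.] 706.0 [[0.402, -0.626], [0.405, -0.697], [0.326, -0.698], [0.323, -0.627]] [ 0.364 -0.662  0.128]
ledge [0.5903069  0.18413813 0.128     ] [ 0.6357747  -0.09441851  0.128     ]
tip [ 0.59984448 -0.26596855  0.033     ] [ 0.59984448 -0.26596855  0.033     ]
scene
blue [221. 300.] 4915.0 [[0.379, -0.362], [0.336, -0.22], [0.635, -0.191], [0.659, -0.326]] [ 0.502 -0.275  0.003]
blue [531. 269.] 1776.5 [[1.065, 0.197], [1.065, 0.374], [1.2, 0.367], [1.193, 0.197]] [1.131 0.284 0.003]
orange [113. 297.] 364.0 [[0.273, -0.496], [0.287, -0.389], [0.314, -0.395], [0.3, -0.5]] [ 0.293 -0.445  0.043]
orange [199. 289.] 162.0 [[0.423, -0.318], [0.416, -0.301], [0.491, -0.283], [0.498, -0.3]] [ 0.457 -0.3    0.043]
green [368. 216.] 566.5 [[0.698, 0.009], [0.667, 0.121], [0.752, 0.135], [0.778, 0.024]] [0.724 0.072 0.163]
white [371. 229.] 9431.5 [[0.641, -0.096], [0.561, 0.21], [0.851, 0.235], [0.894, -0.058]] [0.737 0.073 0.128]
white [27. 10.] 1176.0 [[-0.87, 0.05], [-0.882, 0.368], [-0.727, 0.301], [-0.727, -0.0]] [-0.801  0.18   0.128]
white [480. 329.] 691.0 [[1.048, -0.061], [1.048, 0.002], [1.113, 0.003], [1.112, -0.059]] [ 1.08  -0.029  0.128]
```

View pics/crop1.png

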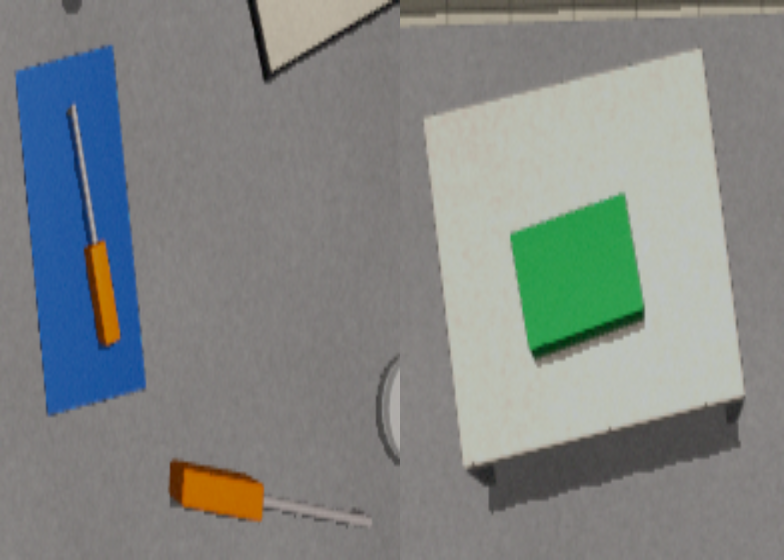

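The crop confirms it: the smaller rod lies on the blue mat, hook towards the mat's far end, and the larger look-alike is off the mat. Next I check how the wrist camera is mounted.

```bash
python3 - <<'E'
from h import *
c=cams.capture("wrist");print({k:np.round(v,3) for k,v in c.items() if k!="image"})
E
python3 -m inch '[[4,-4,0,7,8.7],[8,-8,0,14,8.7],[12,-12,0,21,8.7],[15,-16,0,28,8.7],[18,-20,0,33.7,8.7],[21,-24,0,33.7,8.7],[23,-28,0,33.7,8.7],[23,-32,0,33.7,8.7],[23,-36,0,33.7,8.7],[23,-40,0,33.7,8.7]]'
```

```text
{'intrinsics': array([[349.642,   0.   , 281.149],
       [  0.   , 349.642, 213.274],
       [  0.   ,   0.   ,   1.   ]]), 'tool_from_camera': array([[-0.001, -0.954, -0.3  ,  0.082],
       [ 1.   , -0.001, -0.001,  0.001],
       [ 0.   , -0.3  ,  0.954, -0.161],
       [ 0.   ,  0.   ,  0.   ,  1.   ]])}
time_s: 1.08
position: [0.4404, 0.2526, 0.2226]
tcp_rot: [[-0.975, -0.224, 0.002], [-0.224, 0.975, 0.0], [-0.002, -0.0, -1.0]]
force: [0.3, -1.0, 0.5]
opening: 0.999
grasp_force: 0.0
```

```bash
python3 -m inch '[[0,0,0,0,8.7],[0,0,0,0,8.7],[0,0,0,0,8.7]]'
```

```text
time_s: 1.33
position: [0.4391, 0.2545, 0.2227]
tcp_rot: [[-0.975, -0.223, 0.0], [-0.223, 0.975, 0.001], [-0.0, 0.001, -1.0]]
force: [-0.7, 0.7, 0.5]
opening: 0.997
grasp_force: 0.0
```

```bash
python3 -m inch '[[1,-4,0,-4,8.7],[3,-8,0,-4,8.7],[4,-12,0,-4,8.7],[5.5,-16,0,-4,8.7],[7,-20,0,-4,8.7],[7.8,-22,-3,-4,8.7],[7.8,-22,-7,-4,8.7],[7.8,-22,-11,-4,8.7],[7.8,-22,-11,-4,8.7],[7.8,-22,-11,-4,8.7]]'
python3 - <<'E'
from h import *
s=readout.read_state();c=cams.capture("wrist");print(s["position"])
cv2.imwrite("pics/w1.png",c["image"]); np.save("w1.npy",{"s":s,"c":c},allow_pickle=True)
T=c["tool_from_camera"];R=s["tcp_rot"]@T[:3,:3];o=s["position"]+s["tcp_rot"]@T[:3,3]
u=np.array([.988,.153,0]);v=np.array([-.153,.988,0]);O=np.array([.6156,.049,0])
for n,a,b,z in(("eyezone",.04,0,.04),("eyeL",.04,.045,.04),("eyeR",.04,-.045,.04),("eye12",.028,0,.04),("ledgelow",0,0,.11),("ledgetop",0,0,.128)):
    p=R.T@(O+a*u+b*v+[0,0,z]-o);print(n,(c["intrinsics"]@p/p[2])[:2].round())
E
```

```text
time_s: 2.17
position: [0.5153, 0.0361, 0.1106]
tcp_rot: [[-0.987, -0.158, -0.006], [-0.158, 0.987, 0.001], [0.006, 0.002, -1.0]]
force: [0.5, -0.2, 0.0]
opening: 1.001
grasp_force: 0.0
[0.5152763  0.03613832 0.11061252]
eyezone [277. 388.]
eyeL [332. 388.]
eyeR [222. 388.]
eye12 [277. 376.]
ledgelow [276. 425.]
ledgetop [275. 453.]
```

View pics/w1.png

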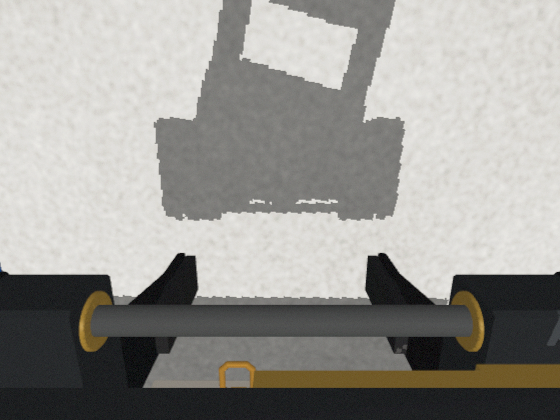

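The wrist camera can see under the ledge. The brass eye shows at column 237 (219–256), with its front edge at row ~362 and its body running down to row ~388, where the gripper cuts it off. Next I locate it in metres.

Run:
```python
from h import *
d=np.load("w1.npy",allow_pickle=True).item();s,c=d["s"],d["c"];im=c["image"]
hsv=cv2.cvtColor(im,cv2.COLOR_BGR2HSV);m=cv2.inRange(hsv[355:388,205:270],(10,100,120),(30,255,255))
for r in m[::2]:print("".join("#" if x else "." for x in r))
T=c["tool_from_camera"];w={"rotation":s["tcp_rot"]@T[:3,:3],"xyz":s["position"]+s["tcp_rot"]@T[:3,3],"intrinsics":c["intrinsics"]}
u=np.array([.988,.153,0]);v=np.array([-.153,.988,0]);O=np.array([.6156,.049,0])
for p in((237.5,361.5),(219,378),(256,378),(237.5,367)):
    q=onplane(w,*p,.040);print(p,q.round(4),"riser x,y",((q-O)@u).round(4),((q-O)@v).round(4))
print(s["tcp_rot"])
```

```text
.................................................................
.................................................................
.................................................................
.......................#####........##.#.........................
...................##########################....................
.................###############################.................
...............###################################...............
..............########....................#########..............
..............######.........................#####...............
..............######.........................#####...............
..............######.........................####................
..............######.........................####................
..............######.........................####................
..............#######........................####................
...............######........................####................
...............######........................###.................
...............#####.........................###.................
(237.5, 361.5) [0.634 0.02  0.04 ] riser x,y 0.0137 -0.0315
(219, 378) [0.6523 0.0071 0.04  ] riser x,y 0.0299 -0.047
(256, 378) [0.6476 0.0368 0.04  ] riser x,y 0.0298 -0.017
(237.5, 367) [0.6392 0.0206 0.04  ] riser x,y 0.019 -0.0316
[[-0.987384   -0.15821346 -0.00642984]
 [-0.15822405  0.98740254  0.00117073]
 [ 0.00616361  0.00217332 -0.99997864]]
```

```bash
python3 -m inch '[[0,0,4,0,8.7],[-1.5,-3.5,6,4,8.7],[-2,-7.5,6,4,8.7],[-2.5,-11.5,6,4,8.7],[-3,-15.5,6,4,8.7],[-3.5,-19.5,6,4,8.7],[-4,-23.5,6,4,8.7],[-4.8,-27.5,6,4,8.7],[-5.5,-31.5,6,4,8.7],[-5.9,-33.5,6,4,8.7]]'
python3 -m inch '[[0,0,0,0,8.7],[0,0,-3,0,8.7],[0,0,-6,0,8.7],[0,0,-6,0,8.7],[0,0,-6,0,8.7]]'
python3 - <<'E'
from h import *
s=readout.read_state();c=cams.capture("wrist");print(s["position"],s["tcp_rot"][:,1])
T=c["tool_from_camera"];w={"rotation":s["tcp_rot"]@T[:3,:3],"xyz":s["position"]+s["tcp_rot"]@T[:3,3],"intrinsics":c["intrinsics"]}
m,cs=mask(c["image"],(3,180,100),(18,255,255),100)
for k in cs[:3]:
    r=cv2.minAreaRect(k);P=np.array([onplane(w,*p,.043) for p in cv2.boxPoints(r)]);print(r,P[:,:2].round(3).tolist(),P.mean(0).round(3))
cv2.imwrite("pics/w2.png",c["image"])
E
```

```text
time_s: 3.05
position: [0.4599, -0.3061, 0.1774]
tcp_rot: [[-0.975, -0.224, 0.007], [-0.224, 0.975, -0.009], [-0.005, -0.011, -1.0]]
force: [1.6, -0.2, 0.2]
opening: 1.0
grasp_force: 0.0
time_s: 3.47
position: [0.4585, -0.2992, 0.114]
tcp_rot: [[-0.974, -0.226, 0.0], [-0.226, 0.974, 0.0], [-0.0, 0.0, -1.0]]
force: [-0.4, 0.6, 0.8]
opening: 0.999
grasp_force: 0.0
[ 0.45852158 -0.29916944  0.11398939] [-2.26305187e-01  9.74056441e-01  1.13463724e-04]
((283.0, 197.0), (82.0, 30.0), 90.0) [[0.413, -0.319], [0.409, -0.299], [0.465, -0.285], [0.47, -0.306]] [ 0.439 -0.302  0.043]
```

View pics/w2.png

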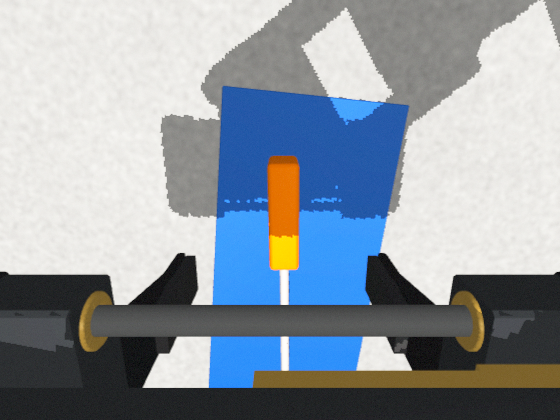

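The handle is aligned with the tool: rows 156–270 at column 283, between the open fingers, with the shaft running straight ahead. I descend and grip.

```bash
python3 -m inch '[[-0.2,0,-4,0,8.7],[-0.2,0,-7,0,8.7],[-0.2,0,-9.5,0,8.7],[-0.2,0,-10.4,0,8.7],[-0.2,0,-10.4,0,8.7],[-0.2,0,-10.4,0,4],[-0.2,0,-10.4,0,1],[-0.2,0,-10.4,0,0],[-0.2,0,-10.4,0,0],[-0.2,0,-10.4,0,0]]'
python3 -m inch '[[0,0,0,0,0],[0,0,0,0,0],[0,0,0,0,0],[0,0,0,0,0],[0,0,0,0,0],[0,0,0,0,0],[0,0,0,0,0],[0,0,0,0,0]]'
```

```text
time_s: 4.35
position: [0.4565, -0.3011, 0.0097]
tcp_rot: [[-0.974, -0.224, 0.001], [-0.224, 0.974, -0.001], [-0.001, -0.002, -1.0]]
force: [-0.2, 0.7, 0.2]
opening: 0.709
grasp_force: 0.0
time_s: 5.02
position: [0.4557, -0.3002, 0.0084]
tcp_rot: [[-0.974, -0.224, -0.001], [-0.224, 0.974, 0.001], [0.0, 0.001, -1.0]]
force: [0.2, 0.9, -0.0]
opening: 0.251
grasp_force: 29.9
```

```bash
python3 -m inch '[[0,0,2,0,0],[0,0,5,0,0],[0,0,8,0,0],[0,0,10,0,0],[0,0,10,0,0],[-0.5,3,10,-2,0],[-1.5,6,10,-4,0],[-2,9,10,-4,0],[-2.5,12,10,-4,0],[-3,15,10,-4,0]]'
python3 -m inch '[[-0.5,3,0,0,0],[-1,6,0,0,0],[-1.5,9,0,0,0],[-2,11.5,0,0,0],[-2.1,13.4,0,0,0],[-2.1,13.4,-2,0,0],[-2.1,13.4,-4,0,0],[-2.1,13.4,-4.7,0,0],[-2.1,13.4,-4.7,0,0],[-2.1,13.4,-4.7,0,0]]'
python3 - <<'E'
from h import *
s=readout.read_state();c=cams.capture("top");print(s["position"],s["tcp_rot"][:,0],s["force"])
u=-s["tcp_rot"][:,0];p=s["position"]+.15*u;p[2]+=.025
q=c["rotation"].T@(p-c["xyz"]);k=c["intrinsics"]@q/q[2];print("pred tip(shaft end) px",k,p)
x,y=int(k[0]),int(k[1])
cv2.imwrite("pics/t2.png",cv2.resize(c["image"][y-60:y+140,x-100:x+100],None,fx=3,fy=3));print(x-100,y-60)
E
```

```text
time_s: 5.85
position: [0.4249, -0.1492, 0.1077]
tcp_rot: [[-0.988, -0.155, -0.001], [-0.155, 0.988, 0.001], [0.001, 0.001, -1.0]]
force: [0.9, 0.0, -1.3]
opening: 0.249
grasp_force: 29.9
time_s: 6.68
position: [0.4045, -0.0167, 0.0611]
tcp_rot: [[-0.988, -0.156, -0.002], [-0.156, 0.988, 0.001], [0.002, 0.001, -1.0]]
force: [-0.2, 0.8, -1.0]
opening: 0.25
grasp_force: 29.9
[ 0.40453243 -0.01666693  0.06108244] [-0.98782895 -0.15553479  0.00170187] [-0.20072572  0.84763025 -1.04808298]
pred tip(shaft end) px [272.80710874 199.36679953   1.        ] [0.55270677 0.00666329 0.08582716]
172 139
```

View pics/t2.png

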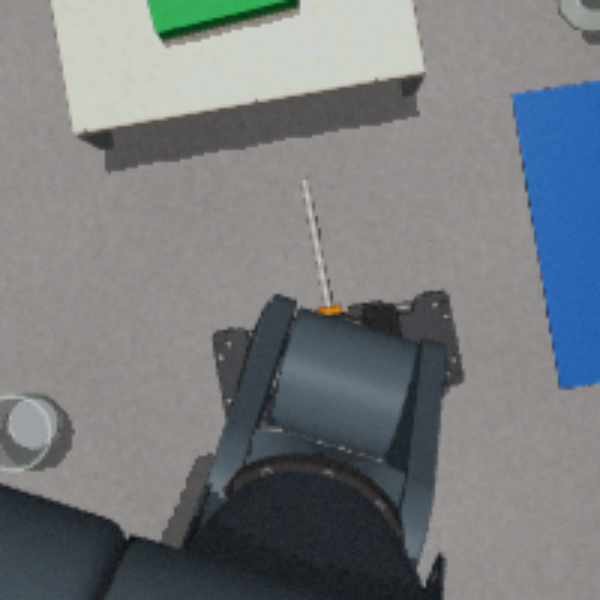

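The top view shows the hook end at full-image pixel (273.7,199), against a prediction of (272.8,199.4), so the rod sits in the grip as assumed. I move it in above the eye.

```bash
python3 -m inch '[[2.5,0.4,0,0,0],[5,0.8,0,0,0],[7,1.15,0,0,0],[8.5,1.4,0,0,0],[9.5,1.56,0,0,0],[9.85,1.62,0,0,0],[9.85,1.62,0,0,0],[9.85,1.62,0,0,0]]'
python3 -m inch '[[0,0,-0.3,0,0],[0,0,-0.6,0,0],[0,0,-0.9,0,0],[0,0,-1.1,0,0],[0,0,-1.1,0,0]]'
```

```text
time_s: 7.4
position: [0.5021, -0.0004, 0.0616]
tcp_rot: [[-0.988, -0.156, -0.002], [-0.156, 0.988, 0.0], [0.002, 0.001, -1.0]]
force: [0.5, -0.0, -1.3]
opening: 0.253
grasp_force: 29.9
time_s: 7.82
position: [0.5027, -0.0004, 0.0499]
tcp_rot: [[-0.988, -0.156, -0.002], [-0.156, 0.988, 0.0], [0.002, 0.001, -1.0]]
force: [0.6, -0.3, -0.9]
opening: 0.251
grasp_force: 29.9
```

Tip is at about 0.044, just above the wire top. I lower it in small steps, watching the force.

```bash
python3 -m inch '[[0,0,-0.15,0,0],[0,0,-0.3,0,0],[0,0,-0.3,0,0]]'; python3 -m inch '[[0,0,-0.15,0,0],[0,0,-0.3,0,0],[0,0,-0.3,0,0]]'
python3 -m inch '[[0,0,-0.2,0,0],[0,0,-0.4,0,0],[0,0,-0.6,0,0],[0,0,-0.6,0,0]]'
```

```text
time_s: 8.07
position: [0.5033, -0.0004, 0.0473]
tcp_rot: [[-0.988, -0.156, -0.0], [-0.156, 0.988, 0.0], [0.0, 0.0, -1.0]]
force: [-0.4, 0.2, -2.5]
opening: 0.251
grasp_force: 29.9
time_s: 8.32
position: [0.5033, -0.0004, 0.0443]
tcp_rot: [[-0.988, -0.156, -0.0], [-0.156, 0.988, 0.0], [0.0, 0.0, -1.0]]
force: [0.0, -0.1, -0.9]
opening: 0.249
grasp_force: 29.9
time_s: 8.65
position: [0.5032, -0.0004, 0.0381]
tcp_rot: [[-0.988, -0.156, -0.001], [-0.156, 0.988, 0.0], [0.001, 0.0, -1.0]]
force: [-0.3, 1.1, -1.4]
opening: 0.251
grasp_force: 29.9
```

No vertical contact, so the hook is down beside the wire. I draw gently to feel for the eye.

```bash
python3 -m inch '[[-0.2,-0.03,0,0,0],[-0.4,-0.06,0,0,0],[-0.6,-0.09,0,0,0],[-0.8,-0.12,0,0,0]]'; python3 -m inch '[[-0.15,-0.02,0,0,0],[-0.3,-0.05,0,0,0],[-0.45,-0.07,0,0,0],[-0.6,-0.09,0,0,0]]'; python3 -m inch '[[-0.15,-0.02,0,0,0],[-0.3,-0.05,0,0,0],[-0.45,-0.07,0,0,0],[-0.6,-0.09,0,0,0]]'
```

```text
time_s: 8.98
position: [0.4952, -0.0016, 0.0386]
tcp_rot: [[-0.988, -0.156, 0.0], [-0.156, 0.988, -0.0], [-0.0, -0.0, -1.0]]
force: [1.0, -0.9, -1.5]
opening: 0.247
grasp_force: 29.9
time_s: 9.32
position: [0.4902, -0.0026, 0.0387]
tcp_rot: [[-0.988, -0.156, 0.002], [-0.156, 0.988, -0.0], [-0.002, -0.001, -1.0]]
force: [2.2, 1.0, -2.0]
opening: 0.25
grasp_force: 29.9
time_s: 9.65
position: [0.4836, -0.0035, 0.0386]
tcp_rot: [[-0.988, -0.156, 0.001], [-0.156, 0.988, -0.0], [-0.001, -0.0, -1.0]]
force: [2.4, 0.6, -2.1]
opening: 0.247
grasp_force: 29.9
```

Steady 2.4 N: the eye is hooked and the tray is sliding. I keep drawing.

```bash
python3 -m inch '[[-0.2,-0.03,0,0,0],[-0.4,-0.06,0,0,0],[-0.6,-0.09,0,0,0],[-0.8,-0.12,0,0,0],[-1,-0.15,0,0,0],[-1.2,-0.18,0,0,0],[-1.4,-0.22,0,0,0],[-1.6,-0.25,0,0,0],[-1.8,-0.28,0,0,0],[-2,-0.31,0,0,0]]'; python3 -m inch '[[-0.2,-0.03,0,0,0],[-0.4,-0.06,0,0,0],[-0.6,-0.09,0,0,0],[-0.8,-0.12,0,0,0],[-1,-0.15,0,0,0],[-1.2,-0.18,0,0,0],[-1.4,-0.22,0,0,0],[-1.6,-0.25,0,0,0],[-1.8,-0.28,0,0,0],[-2,-0.31,0,0,0]]'
```

```text
time_s: 10.48
position: [0.4633, -0.0066, 0.0386]
tcp_rot: [[-0.988, -0.156, 0.0], [-0.156, 0.988, -0.0], [-0.0, -0.0, -1.0]]
force: [2.5, 1.0, -1.3]
opening: 0.25
grasp_force: 29.9
time_s: 11.32
position: [0.4432, -0.0096, 0.0386]
tcp_rot: [[-0.988, -0.156, -0.0], [-0.156, 0.988, -0.0], [0.0, -0.0, -1.0]]
force: [2.5, 1.3, -1.6]
opening: 0.249
grasp_force: 29.9
```

```bash
python3 -m inch '[[-0.1,-0.015,0,0,0],[-0.2,-0.03,0,0,0],[-0.3,-0.045,0,0,0],[-0.4,-0.06,0,0,0]]';python3 -m inch '[[-0.1,-0.015,0,0,0],[-0.2,-0.03,0,0,0],[-0.2,-0.03,0,0,0]]'
```

```text
time_s: 11.65
position: [0.4394, -0.0102, 0.0385]
tcp_rot: [[-0.988, -0.156, -0.0], [-0.156, 0.988, 0.0], [0.0, 0.0, -1.0]]
force: [3.1, -0.1, -1.8]
opening: 0.25
grasp_force: 29.9
time_s: 11.9
position: [0.437, -0.0105, 0.0385]
tcp_rot: [[-0.988, -0.156, -0.001], [-0.156, 0.988, 0.0], [0.001, 0.0, -1.0]]
force: [1.8, 0.6, -1.4]
opening: 0.251
grasp_force: 29.9
```

```bash
python3 -m inch '[[-0.1,-0.015,0,0,0],[-0.2,-0.03,0,0,0],[-0.3,-0.045,0,0,0],[-0.3,-0.045,0,0,0]]';python3 -m inch '[[-0.1,-0.015,0,0,0],[-0.2,-0.03,0,0,0],[-0.2,-0.03,0,0,0]]'
```

```text
time_s: 12.23
position: [0.434, -0.0109, 0.0385]
tcp_rot: [[-0.988, -0.156, -0.001], [-0.156, 0.988, 0.0], [0.001, 0.0, -1.0]]
force: [2.8, 0.4, -0.8]
opening: 0.251
grasp_force: 29.9
time_s: 12.48
position: [0.4321, -0.0112, 0.0385]
tcp_rot: [[-0.988, -0.156, -0.001], [-0.156, 0.988, 0.0], [0.0, 0.0, -1.0]]
force: [2.3, 0.9, -1.2]
opening: 0.251
grasp_force: 29.9
```

```bash
python3 -m inch '[[-0.1,-0.015,0,0,0],[-0.1,-0.015,0,0,0]]';python3 -m inch '[[-0.1,-0.015,0,0,0],[-0.1,-0.015,0,0,0]]'
```

```text
time_s: 12.65
position: [0.4312, -0.0114, 0.0385]
tcp_rot: [[-0.988, -0.156, -0.0], [-0.156, 0.988, 0.0], [0.0, 0.0, -1.0]]
force: [2.0, 0.6, -1.7]
opening: 0.252
grasp_force: 29.9
time_s: 12.82
position: [0.4302, -0.0115, 0.0385]
tcp_rot: [[-0.988, -0.156, -0.0], [-0.156, 0.988, 0.0], [0.0, 0.0, -1.0]]
force: [2.5, 0.8, -1.3]
opening: 0.253
grasp_force: 29.9
```

```bash
python3 -m inch '[[-0.1,-0.015,0,0,0],[-0.2,-0.03,0,0,0],[-0.2,-0.03,0,0,0]]';python3 -m inch '[[-0.1,-0.015,0,0,0],[-0.1,-0.015,0,0,0]]';python3 -m inch '[[-0.1,-0.015,0,0,0],[-0.1,-0.015,0,0,0]]'
```

```text
time_s: 13.07
position: [0.4293, -0.0121, 0.0386]
tcp_rot: [[-0.988, -0.156, 0.002], [-0.156, 0.988, -0.0], [-0.002, -0.001, -1.0]]
force: [4.1, 2.2, -2.8]
opening: 0.251
grasp_force: 30.0
time_s: 13.23
position: [0.4293, -0.0124, 0.0387]
tcp_rot: [[-0.988, -0.156, 0.004], [-0.156, 0.988, -0.001], [-0.004, -0.002, -1.0]]
force: [6.7, 1.8, -2.2]
opening: 0.252
grasp_force: 30.0
time_s: 13.4
position: [0.4292, -0.0127, 0.0388]
tcp_rot: [[-0.988, -0.156, 0.006], [-0.156, 0.988, -0.001], [-0.005, -0.002, -1.0]]
force: [6.8, 3.2, -3.6]
opening: 0.249
grasp_force: 30.0
```

Force rises to 7 N and the position has stopped after 74 mm: the tray is against its stop. I ease back into the middle of the opening and lift out.

```bash
python3 -m inch '[[0,0,0,0,0],[0.2,0.03,0,0,0],[0.4,0.06,0,0,0],[0.6,0.09,0,0,0],[0.8,0.12,0,0,0],[1,0.15,0,0,0],[1,0.15,0,0,0],[1,0.15,0,0,0]]'; python3 -m inch '[[0,0,0.3,0,0],[0,0,0.6,0,0],[0,0,0.9,0,0],[0,0,1.2,0,0],[0,0,1.2,0,0]]'
```

```text
time_s: 14.07
position: [0.436, -0.0106, 0.0385]
tcp_rot: [[-0.988, -0.156, -0.001], [-0.156, 0.988, 0.0], [0.001, 0.0, -1.0]]
force: [-0.7, 0.2, -1.2]
opening: 0.253
grasp_force: 29.9
time_s: 14.48
position: [0.4368, -0.0108, 0.0512]
tcp_rot: [[-0.988, -0.156, 0.001], [-0.156, 0.988, -0.0], [-0.001, -0.001, -1.0]]
force: [0.3, -0.9, -1.8]
opening: 0.251
grasp_force: 29.9
```

```bash
python3 -m inch '[[0,0,0.6,0,0],[0,0,1.5,0,0],[0,0,2.5,0,0],[-0.5,0,4,0,0],[-1.5,-0.2,6,0,0],[-1.5,-0.2,8,0,0],[-1.5,-0.2,8,0,0],[-1.5,-0.2,8,0,0]]'
python3 - <<'E'
from h import *
s=readout.read_state();c=cams.capture("wrist")
cv2.imwrite("pics/w3.png",c["image"]);t=cams.capture("top");cv2.imwrite("pics/t3.png",cv2.resize(t["image"][50:310,140:420],None,fx=2.2,fy=2.2))
E
```

```text
time_s: 15.15
position: [0.4224, -0.0129, 0.1319]
tcp_rot: [[-0.988, -0.156, 0.004], [-0.156, 0.988, -0.001], [-0.004, -0.002, -1.0]]
force: [0.4, 0.5, -1.8]
opening: 0.248
grasp_force: 29.9
```

View pics/t3.png

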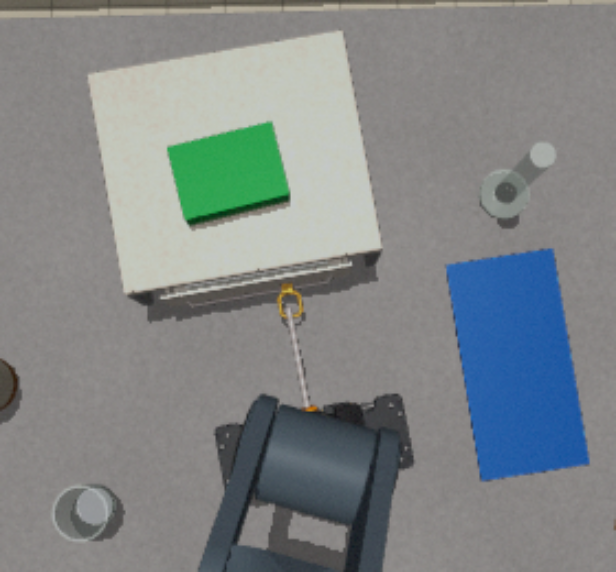

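The tray's front strip and the brass eye (crop 290,302) are now ahead of the ledge, the hook is clear above it, and the slide box, beaker and cylinder have not moved. I return to the mat.

```bash
python3 -m inch '[[0.1,-2,0,0,0],[0.3,-5,0,0,0],[0.5,-8.5,0,0,0],[0.7,-12,0,0,0],[0.9,-15.5,0,0,0],[1.1,-19,0,0,0],[1.3,-22.5,0,0,0],[1.5,-25.5,0,0,0],[1.6,-27,0,0,0],[1.6,-27.5,0,0,0]]'; python3 -m inch '[[0,0,-2,0,0],[0,0,-4,0,0],[0,0,-6,0,0],[0,0,-8,0,0],[0,0,-9.5,0,0],[0,0,-10.5,0,0],[0,0,-11,0,0],[0,0,-11,0,0]]'
```

```text
time_s: 16.08
position: [0.4377, -0.2903, 0.1294]
tcp_rot: [[-0.988, -0.153, -0.0], [-0.153, 0.988, -0.0], [0.0, -0.0, -1.0]]
force: [0.5, -0.3, -1.5]
opening: 0.251
grasp_force: 29.9
time_s: 16.75
position: [0.4368, -0.286, 0.0195]
tcp_rot: [[-0.988, -0.157, -0.002], [-0.157, 0.988, 0.003], [0.002, 0.003, -1.0]]
force: [0.2, 0.2, -1.6]
opening: 0.249
grasp_force: 29.9
```

```bash
python3 -m inch '[[0,0,-0.3,0,0],[0,0,-0.6,0,0],[0,0,-0.8,0,0],[0,0,-0.8,0,0]]'; python3 -m inch '[[0,0,-0.1,0,0],[0,0,-0.2,0,0],[0,0,-0.2,0,0]]'
```

```text
time_s: 17.08
position: [0.4375, -0.2878, 0.0128]
tcp_rot: [[-0.988, -0.156, 0.0], [-0.156, 0.988, -0.0], [-0.0, -0.0, -1.0]]
force: [0.3, -0.0, -1.2]
opening: 0.249
grasp_force: 29.9
time_s: 17.33
position: [0.4375, -0.2877, 0.0106]
tcp_rot: [[-0.988, -0.156, 0.0], [-0.156, 0.988, -0.0], [-0.0, -0.0, -1.0]]
force: [-0.5, 0.1, -1.7]
opening: 0.254
grasp_force: 29.9
```

```bash
python3 -m inch '[[0,0,-0.1,0,0],[0,0,-0.15,0,0],[0,0,-0.15,0,0]]'; python3 -m inch '[[0,0,0,0,2.5],[0,0,0,0,3],[0,0,0,0,4],[0,0,0,0,5],[0,0,0,0,6],[0,0,0,0,7],[0,0,0,0,7],[0,0,0,0,7],[0,0,0,0,7]]'
```

```text
time_s: 17.58
position: [0.4374, -0.2876, 0.009]
tcp_rot: [[-0.988, -0.156, -0.0], [-0.156, 0.988, 0.0], [0.0, 0.0, -1.0]]
force: [-0.2, 0.6, -1.4]
opening: 0.248
grasp_force: 29.9
time_s: 18.33
position: [0.4375, -0.2877, 0.0091]
tcp_rot: [[-0.988, -0.156, 0.0], [-0.156, 0.988, 0.0], [-0.0, 0.0, -1.0]]
force: [0.4, 0.9, -0.2]
opening: 0.765
grasp_force: 0.0
```

```bash
python3 -m inch '[[0,0,1,0,7],[0,0,3,0,7],[0,0,6,0,7],[0,0,10,0,7],[0,0,14,0,7],[-3,0,16,0,7],[-3,0,16,0,7],[-3,0,16,0,7],[-3,0,16,0,7]]'
python3 - <<'E'
from h import *
s=readout.read_state();c=cams.capture("wrist")
t=cams.capture("scene")
cv2.imwrite("pics/end.png",np.hstack([cv2.resize(c["image"],(400,300)),cv2.resize(t["image"][150:360,150:430],(400,300))]))
E
```

```text
time_s: 19.08
position: [0.4073, -0.2875, 0.1691]
tcp_rot: [[-0.988, -0.155, 0.0], [-0.155, 0.988, 0.0], [-0.0, -0.0, -1.0]]
force: [-0.0, -0.6, -0.2]
opening: 0.803
grasp_force: 0.0
```

View pics/end.png

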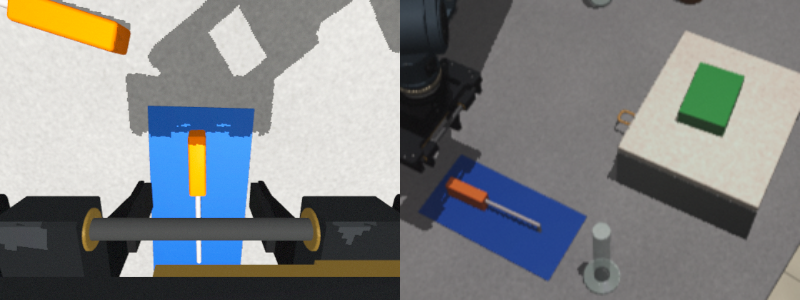

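The rod stands upright on the mat, handle at (197,165) in the left half, and is released. In the right half the eye shows in front of the ledge at (625,118), and the slide box and cylinder have not moved. The stop was felt, so I hand in.

```bash
python3 -c "
from rig import bot
print(bot.hand_in())"
```

```text
the job is handed in; nothing more can be done
None
```

I drew the tray out to its stop (felt as a rise to about 7 N), laid the rod back on its blue mat hook down, let go, and handed the job in at about 19 s; no verdict came back.

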